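# Index the ratchet turntable three notches

## Robot

A 7-joint arm with a two-finger parallel gripper is mounted at the origin on a cart in front of the work surface, level with it; the furniture and walls round the work are solid. World frame = base frame: x ahead of the robot, y to its left, z up, the work surface at z = 0. Lengths are in m, angles in rad, forces in N, time in s.
With the tool pointing down it reaches from about 0.35 to 0.9 m from the base axis. Payload 8.1 kg.
Tool frame: the origin (TCP) lies at the very end of the fingers, on their centre line; the grasp point (between the pads) lies r.grasp_offset behind it (r.grasp_offset is the distance from the TCP to the grasp point, in m); z points along the fingers, y is the line along which they close (so a half turn about z gives the same grasp; the last joint's range is limited). The gripper opens to 92 mm and grips with 3 to 60 N. Pads are 19 mm wide; open, the fingers measure 130 mm over their backs; the gripper's body (75 mm by 190 mm) begins 47 mm behind the grasp point.
Start: joints at [1.039, 0.434, 0.025, 1.573, -0.012, 1.134, -0.075], TCP at [0.26, -0.568, 0.227] pointing down, gripper open.
Joint ranges: [-2.62, 2.62], [-0.44, 2.09], [-1.27, 1.32], [0.08, 2.57], [-1.32, 4.46], [0.12, 2], [-2.74, 2.74]. Speed limits (rad/s): [2.22, 2.22, 3.01, 3.01, 3.14, 3.14, 3.14].

## Interface

Orientations are given as a unit quaternion [w, x, y, z].
In Python, from workcell import r gives the robot as it stands.
- The arm moves only by the tool carry_out, never from a script. Its argument "rows" is one flat list of numbers, 4 for each row, row after row: the shift along the world's x, y, z in mm, then the turn about the world's z in degrees. A call has exactly 10 rows; each row shifts and turns the commanded pose from where the row before left it; what a row does not reach is not made up. A row lasts 1/10 s, in which the tool goes at most 50 mm and 8.59 degrees, less where a joint would pass 70% of its speed; a pose out of reach is approached as far as the arm can. A call is refused whole if a number of a shift passes 50 or a number of a turn 8.59, either way. A call with a gripper value outside its range is refused whole. "claw" is the finger opening in mm, from 0 to 91.8, set as the call begins (left out, the last holds). The fingers move at their own pace and stop on an object; "grip_force" is the grip in N (left out, the last holds). Time passes only in rows, so rows that do not move let the fingers close, or fill a call up. It gives the time, the measured TCP pose, the force, the opening and the grip force at its end, in the units of the state.
- r.read_state(): the state, without advancing time (a new reading comes with each control period).
- r.camera(name): name is "side" or "top"; returns a dict with "color" (420x560x3 uint8, blue, green, red), "range_z" (420x560 float32, m along the optical axis (not along the pixel's ray), 0 where there is no reading), "camera_matrix" (3x3 intrinsics, pixels), "extrinsics" (4x4, takes a point from world to camera coordinates). Camera axes: x right, y down, z forward; pixel columns grow to the right and rows downward; lengths in m; the calibration is good to about 2 mm. A picture is of the moment at which its call begins.
- r.job_done(): hands the job in; it is judged then, once.
The state is a dict: "clock": time; "joint_positions": joint angles; "qvel": joint speeds; "joint_torque": joint torques, N m; "eef_pos": TCP position; "ee_rot": TCP orientation; "ft_force": force on the tool from outside, world axes, zero at the start; "moment": the same for the moment, N m; "opening": finger opening in m; "grip_force": force on a finger pad.
Only numpy, scipy, OpenCV 4.12 (cv2) and the standard library are available. Lean on these libraries where they do the work, as an engineer would, in place of code of your own. Each camera call takes 0.05 s, during which the arm holds its last target. There are 200 camera calls.

## Task

Somebody has parked the steel spacer ring on the handle of the ratchet indexer: lift it off and put it flat in the steel tray. Then work the lever three full strokes, each from its one stop to the other, so that the round plate with the clamped wood strip turns on by three notches and no more. Feel for the stops without forcing the lever, turn the plate only by the lever, and leave the other things on the bench where they are.

Things in the scene. Friction and masses are not known exactly. Their poses are not given: they have to be found in the camera images.
- base: Foot of the indexer, a 210 x 210 mm dark steel plate with a grey round housing, bolted to the table (it does not move). Origin on the vertical turning axis, at table level. Lever, collar and round plate share this axis.
- stop_collar: Flat steel collar on the housing, 180 mm across, 29 to 34 mm above the table, with a small pointer at the plate's rim; it does not move. Two lugs on it, hidden below the plate, stop the lever at the ends of its swing. It may be clamped at any angle; where its lugs stand is not marked: the stops must be felt. Origin on the turning axis at table level.
- handle (a point): Centre of the lever's upright black handle, a round post of 20 mm diameter, free between 58 and 98 mm above the table; this point is 78 mm above it and 150 mm from the turning axis. Its -x axis points from the turning axis to the handle, z up. Below the post a steel shoulder of 40 mm diameter stands 46 to 58 mm above the table, on the flat arm (22 mm wide, 36 to 46 mm above the table).
- lever: The lever (origin on the axis at table level, -x toward the handle). It swings level through about 44 degrees between two hard stops, has no spring, stays where it is left and starts between the stops. A push of 1 to 5 N at the handle moves it; at a stop the resistance rises at once, and over about 70 N at the handle counts as forcing.
- pawl: Ratchet pawl in the lever arm, below the plate. A stroke: swing the lever clockwise (seen from above) to its back stop, where the pawl has passed the next ratchet pin, then counter-clockwise to its front stop, which carries the plate on by one notch. Going only part of the way turns the plate by less or not at all.
- index_plate: Round aluminium plate, 188 mm diameter, 59 to 67 mm above the table, turning with friction about the vertical axis, with a wood strip (150 x 50 mm) clamped on it; the clamp's top is 101 mm above the table. Turned by the ratchet only counter-clockwise, 30 degrees (pi/6) a stroke. Origin on the turning axis at table level, z up.
- long_mark (a point): The one long mark among the twelve notch marks on the round plate's rim, 88 mm from the turning axis, 67 mm above the table.
- ring_centre (a point): Centre of the steel spacer ring, 60 mm outside diameter, 32 mm hole, 16 mm thick, 0.2 kg; z along its axis. It starts lying on the shoulder around the handle post (its centre 66 mm above the table), with 6 mm play around the post. Can be gripped across its outside; must rise 42 mm to clear the post.
- tray: Open steel tray, 160 x 160 x 20 mm, wall 4 mm, floor 4 mm thick, fixed to the table, at the robot's left or right. Origin under its centre, at table level. The ring's centre comes to lie about 12 mm above the table in it.
- duct_tape: Big roll of red tape lying flat, 143 mm across, 49 mm high. Leave alone.
- tape_measure: Yellow tape measure, 38 x 92 x 67 mm. Leave alone.
- wax_tin: Round tin, 63 mm across, 34 mm high. Leave alone.
- block_plane: Block plane, 50 x 155 x 47 mm. Leave alone.
- bolt_m16: Bolt with nut, 75 mm long, 27 mm wide. Leave alone.
- screwdriver: Screwdriver with red grip, 200 mm long, 31 mm high. Leave alone.
There are look-alikes about, which are no part of the job. Of the things shaped like the part that bears ring_centre, the bare steel one is meant.

How it is judged:
On the way, in this order (a step that is already met when the one before it is completed fails the run):
1. The ring lies flat in the tray (horizontal distance between ring_centre and tray below 0.05 m and height (world z) of ring_centre below 0.016 m and angle between ring_centre's own z axis and vertical below 0.12 rad), for 0.2 s.
2. Stroke 1: the plate has turned on to notch 1 (distance of long_mark from where it was at the start of the episode between 0.0351 and 0.0558 m), for 0.2 s.
3. Stroke 2: the plate has turned on to notch 2 (distance of long_mark from where it was at the start of the episode between 0.0785 and 0.0971 m), for 0.2 s.
4. Stroke 3: the plate has turned on to notch 3 (distance of long_mark from where it was at the start of the episode between 0.1166 and 0.1318 m), for 0.2 s.
At the end, for the whole second after the job is handed in: The ring lies flat on the tray's floor (centre within 50 mm of the tray's centre); the round plate stands three notches (90 degrees, within 7) on from where it started; plate and lever are at rest (all of step 1 and all of step 4 and angular speed of each of index_plate, lever below 0.05 rad/s); the robot touches nothing.
It fails at once if The lever is forced against a stop (over about 70 N at the handle) (contact force between lever and stop_collar above 125 N).
It fails at once if The robot pushes the round plate or the work on it directly (over 3 N) (contact force between any of the fingers, the arm and index_plate above 3 N).
It fails at once if A bystander is moved by more than 30 mm (distance of any of duct_tape, tape_measure, wax_tin, block_plane, bolt_m16, screwdriver from where it was at the start of the episode above 0.03 m).
It also fails if it takes over 72 s, if anything falls off the work surface, if the arm or the gripper's body presses on something with over 40 N, if the wrist force passes 120 N, or if a joint passes its speed limit or range.

## Working session

There is one attempt and no reset: what is moved stays moved. The work goes in short steps, Python scripts to look and compute and a tool call to move; the robot and the scene stay as the last step left them, time stands still between calls to the robot, and variables do not carry over. Pictures are saved under pics/ and viewed, at most 10 in all, crops included, and the job is handed in when it is done.

Besides the shell and the picture viewer there is one more tool, called after "Request:" in YAML: its name, and indented under it one key for each argument. carry_out: Moves the arm, as the interface text tells. Its arguments: {"type":"object","properties":{"rows":{"type":"array"},"claw":{"type":"number"},"grip_force":{"type":"number"}},"required":["rows"]}

```bash
mkdir -p pics; cat > h.py <<'E'
import numpy as np, cv2
from workcell import r
def cam(n):
    c=r.camera(n); K=c["camera_matrix"];T=np.linalg.inv(c["extrinsics"]);z=c["range_z"]
    v,u=np.mgrid[:z.shape[0],:z.shape[1]]
    P=np.stack([(u-K[0,2])/K[0,0]*z,(v-K[1,2])/K[1,1]*z,z],-1)@T[:3,:3].T+T[:3,3]
    P[z==0]=np.nan
    return c,P
E
python3 - <<'E'
from h import *
for n in("top","side"):
    c,P=cam(n); cv2.imwrite(f"pics/{n}0.png",c["color"]); np.save(f"/tmp/{n}P.npy",P)
    print(n,np.linalg.inv(c["extrinsics"])[:3,3],np.isnan(P).mean())
s=r.read_state(); print(s,r.grasp_offset)
E
```

```text
top [ 0.3867193  -0.00293771  1.06077653] 0.004022108843537415
side [ 0.275958   -0.89688338  1.07472002] 0.004107142857142857
{'clock': 0.1, 'joint_positions': array([ 1.03939488,  0.43512984,  0.02498036,  1.57399981, -0.01161374,
        1.13400639, -0.07507044]), 'qvel': array([ 1.12498151e-03, -8.64652372e-04,  3.84544608e-04, -1.35469694e-03,
       -2.09621424e-04,  3.92334489e-04,  7.56291865e-05]), 'joint_torque': array([ 3.91765789e-03, -6.69125104e+01,  9.88844857e-01, -3.15142536e+01,
       -6.03533979e-02,  3.76326183e-02,  1.33011158e-04]), 'eef_pos': array([ 0.25962502, -0.56802043,  0.22604054]), 'ee_rot': array([-6.68202296e-04,  9.77109339e-01,  2.12736576e-01, -2.05554881e-04]), 'ft_force': array([-0.76403242, -0.18456403,  0.7716614 ]), 'moment': array([ 0.03857461,  0.01231884, -0.00729887]), 'grip_force': 0.0, 'opening': 0.09188008836335257} 0.0188
```

View pics/top0.png

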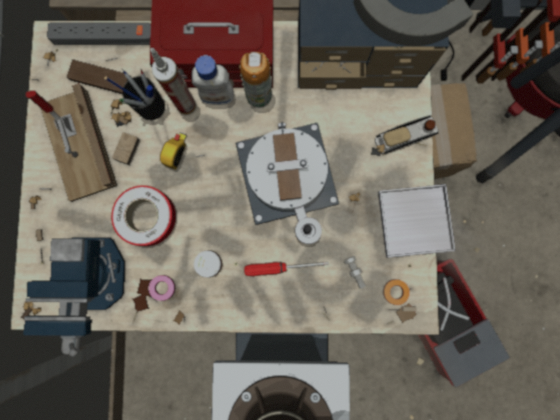

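View pics/side0.png

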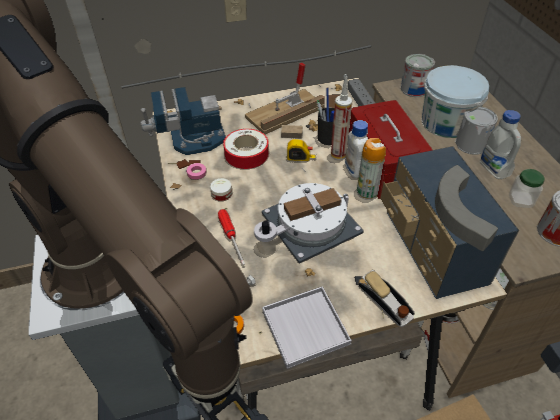

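Top view: ring-like candidates are the bare steel ring around the handle post (308,231), a pink ring (162,288), an orange ring (397,291) and the red tape roll (142,215). I choose the steel one on the handle. The tray is at (416,222), at the robot's right, and the plate is at (288,168).

```bash
python3 - <<'E'
from h import *
P=np.load("/tmp/topP.npy"); im=cv2.imread("pics/top0.png")
x,y,z=P[...,0],P[...,1],P[...,2]
v,u=np.mgrid[:420,:560]
def box(c,h): return (abs(u-c[0])<h)&(abs(v-c[1])<h)
def circ(m,n):
    a=P[m][:,:2].astype(np.float32); (c,rad)=cv2.minEnclosingCircle(a)
    print(n,m.sum(),"mean",a.mean(0),"circ",c,rad,"z",np.median(P[m][:,2]))
    return np.array(c)
cp=circ(box((288,168),50)&(z>.060)&(z<.072),"plate")
print("table z",np.nanmedian(z[box((220,240),8)]))
w=box((308,231),18)
circ(w&(z>.068)&(z<.080),"ring"); circ(w&(z>.088)&(z<.106),"post")
circ(w&(z>.03)&(z<.056),"low")
m=box((416,222),45)&(z>.014)&(z<.026); circ(m,"traywall")
print(cv2.minAreaRect(P[m][:,:2].astype(np.float32)))
# other heights near ring path
for n,c,h in(("orange",(397,291),16),("driver",(290,267),35),("bolt",(354,271),16),("tin",(207,263),16),("plane",(405,135),35)):
    k=box(c,h)&(z>.01); print(n,k.sum(),P[k].min(0),P[k].max(0))
big=cv2.resize(im[110:265,225:345],None,fx=4.5,fy=3.85*4.5/3.85,interpolation=cv2.INTER_CUBIC)[-600:]
cv2.imwrite("pics/crop1.png",cv2.resize(im[120:260,225:345],None,fx=4.2,fy=4.2,interpolation=cv2.INTER_CUBIC))
E
```

```text
plate 3465 mean [ 0.59998375 -0.01037115] circ (0.5973110795021057, -0.023855922743678093) 0.11510218679904938 z 0.06673554727352549
table z -0.0001201329408901941
ring 399 mean [ 0.45751908 -0.05953643] circ (0.45780664682388306, -0.05974091216921806) 0.029978785663843155 z 0.0737177104022887
post 62 mean [ 0.45948294 -0.05646121] circ (0.45953378081321716, -0.056606024503707886) 0.009678177535533905 z 0.09681311180397001
low 56 mean [ 0.4868665  -0.04700473] circ (0.4719427824020386, -0.05053403973579407) 0.029421117156744003 z 0.045833861714802304
traywall 529 mean [ 0.48785475 -0.32271492] circ (0.48755943775177, -0.3204726576805115) 0.11220856010913849 z 0.018855529265179083
((0.4876846969127655, -0.3201453387737274), (0.16029469668865204, 0.1615450084209442), 5.909641742706299)
orange 381 [ 0.29003644 -0.2985478   0.0102214 ] [ 0.3479812  -0.23936695  0.02163439]
driver 680 [ 0.35449108 -0.0996127   0.01313545] [0.45184236 0.06081498 0.08417133]
bolt 251 [ 0.33095424 -0.19558757  0.01014236] [ 0.40077677 -0.14911725  0.02768032]
tin 592 [0.35133635 0.14266959 0.01008299] [0.41208825 0.20511343 0.0397072 ]
plane 987 [ 0.65063984 -0.37855103  0.01000754] [ 0.74645366 -0.2297272   0.04940552]
```

View pics/crop1.png

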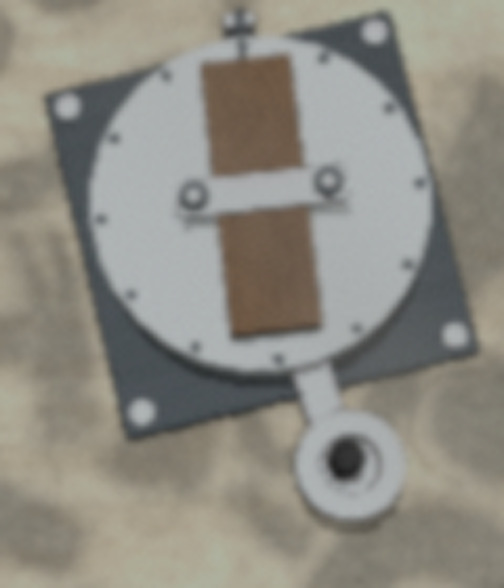

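The crop confirms the choice: a bare steel ring lies on the shoulder around the black post at crop (346,462), with the lever arm pointing up to the plate.

```bash
python3 - <<'E'
from h import *
from scipy.optimize import least_squares
P=np.load("/tmp/topP.npy"); z=P[...,2]
v,u=np.mgrid[:420,:560]
m=((u-288)**2+(v-168)**2<52**2)&(v<207)&(z>.062)&(z<.071)
a=P[m][:,:2]; h=cv2.convexHull(a.astype(np.float32))[:,0]
s=least_squares(lambda p:np.hypot(h[:,0]-p[0],h[:,1]-p[1])-.094,[.6,-.01],loss="soft_l1",f_scale=.002)
print("axis",s.x,"resid",np.abs(s.fun).max())
for n,q in(("post",(.4595,-.0566)),("ring",(.4578,-.0597))):
    d=np.array(q)-s.x; print(n,np.hypot(*d),np.degrees(np.arctan2(d[1],d[0])))
E
```

```text
axis [ 0.60361264 -0.01022657] resid 0.011705296477829932
post 0.15139005261460634 -162.162551241185
ring 0.15397709659877679 -161.2582066880638
```

Request:
carry_out:
  rows: [18,45,0,-0.7,18,45,0,-0.7,18,45,0,-0.7,18,45,0,-0.7,18,45,0,-0.7,18,45,0,-0.7,18,45,0,-0.7,18,45,0,-0.7,18,45,0,-0.7,18,45,0,-0.5]
  claw: 91
  grip_force: 25

```text
clock: 1.1
eef_pos: [0.44, -0.1166, 0.2267]
ee_rot: [0.0, 0.988, 0.154, -0.0]
ft_force: [0.2, 0.5, -0.8]
opening: 0.0911
grip_force: 0.0
```

Request:
carry_out:
  rows: [9,28,0,0,9,29,0,0,0,0,-35,0,0,0,-35,0,0,0,-35,0,0,0,-25,0,0,0,-18,0,0,0,-10,0,0,0,-8,0,0,0,0,0]

```text
clock: 2.1
eef_pos: [0.4576, -0.0614, 0.0603]
ee_rot: [-0.0, 0.988, 0.154, -0.0]
ft_force: [0.1, 0.4, 0.5]
opening: 0.091
grip_force: 0.0
```

```bash
python3 - <<'E'
from h import *
s=r.read_state(); print(s["eef_pos"],s["ft_force"])
c,P=cam("side"); cv2.imwrite("pics/side1.png",cv2.resize(c["color"][170:290,190:350],None,fx=4,fy=4,interpolation=cv2.INTER_CUBIC))
E
```

```text
[ 0.4575729  -0.06142867  0.0602835 ] [0.14550833 0.44515196 0.53760253]
```

View pics/side1.png

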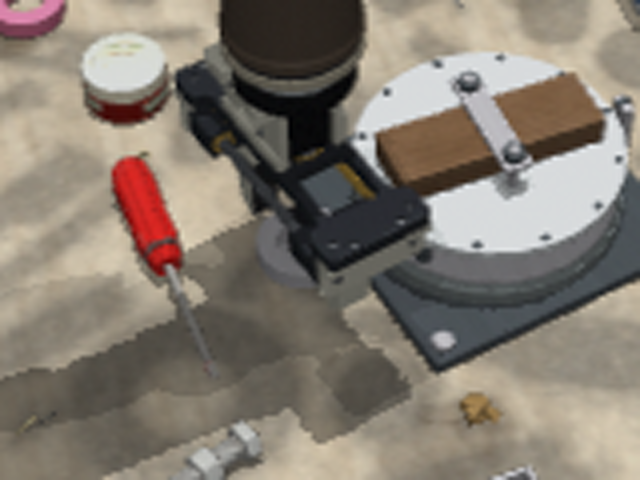

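The picture shows the fingers on either side of the ring (ring at crop (285,250)), clear of the plate. Next I close and lift.

Request:
carry_out:
  rows: [0,0,0,0,0,0,0,0,0,0,0,0,0,0,0,0,0,0,0,0,0,0,0,0,0,0,0,0,0,0,0,0,0,0,0,0,0,0,0,0]
  claw: 50
  grip_force: 25

```text
clock: 3.15
eef_pos: [0.4579, -0.0614, 0.0609]
ee_rot: [0.0, 0.988, 0.154, 0.0]
ft_force: [-1.7, 0.8, 5.2]
opening: 0.0593
grip_force: 25.0
```

Request:
carry_out:
  rows: [0,0,5,0,0,0,10,0,0,0,15,0,0,0,20,0,0,0,20,0,0,0,10,0,3,-30,0,0,4,-40,0,0,5,-40,0,0,5,-40,0,0]

```text
clock: 4.15
eef_pos: [0.4746, -0.2129, 0.1409]
ee_rot: [0.0, 0.988, 0.155, -0.0]
ft_force: [0.9, 0.2, -2.1]
opening: 0.0589
grip_force: 25.0
```

Request:
carry_out:
  rows: [5,-40,0,0,4,-35,0,0,4,-33,0,0,0,0,-40,0,0,0,-40,0,0,0,-25,0,0,0,-15,0,0,0,-8,0,0,0,0,0,0,0,0,0]

```text
clock: 5.15
eef_pos: [0.4883, -0.3196, 0.0134]
ee_rot: [0.0, 0.988, 0.154, 0.0]
ft_force: [0.2, -0.2, -1.5]
opening: 0.0594
grip_force: 25.0
```

Request:
carry_out:
  rows: [0,0,-2,0,0,0,-2,0,0,0,-1,0,0,0,0,0,0,0,0,0,0,0,0,0,0,0,0,0,0,0,0,0,0,0,0,0,0,0,0,0]

```text
clock: 6.15
eef_pos: [0.4878, -0.3194, 0.0078]
ee_rot: [0.0, 0.988, 0.154, 0.0]
ft_force: [0.8, 0.6, -1.5]
opening: 0.0592
grip_force: 25.0
```

Request:
carry_out:
  rows: [0,0,0,0,0,0,0,0,0,0,0,0,0,0,0,0,0,0,0,0,0,0,0,0,0,0,20,0,0,0,40,0,0,0,45,0,0,0,45,0]
  claw: 85

```text
clock: 7.15
eef_pos: [0.4875, -0.3192, 0.1592]
ee_rot: [-0.0, 0.988, 0.154, -0.0]
ft_force: [0.1, -1.4, 0.4]
opening: 0.0851
grip_force: 0.0
```

Request:
carry_out:
  rows: [-3,40,0,0,-3,40,0,0,-4,40,0,0,-4,40,0,0,-4,40,0,0,-4,35,0,0,-3,27,0,0,0,0,0,0,0,0,0,0,0,0,0,0]
  claw: 40

```text
clock: 8.15
eef_pos: [0.4629, -0.0586, 0.1577]
ee_rot: [0.0, 0.988, 0.154, 0.0]
ft_force: [0.7, 0.4, 0.3]
opening: 0.0402
grip_force: 0.0
```

```bash
python3 - <<'E'
from h import *
print(r.read_state()["eef_pos"])
c,P=cam("side"); z=P[...,2]; im=c["color"]
cv2.imwrite("pics/side2.png",cv2.resize(im[160:380,190:370],None,fx=2.7,fy=2.7))
d=np.hypot(P[...,0]-.4877,P[...,1]+.3201)
m=(d<.055)&(z>.012)&(z<.03); a=P[m][:,:2]
print("ring in tray",m.sum(),cv2.minEnclosingCircle(a.astype(np.float32)),np.percentile(P[m][:,2],[10,50,90]))
m=(np.hypot(P[...,0]-.4595,P[...,1]+.0566)<.05)&(z>.05)&(z<.057+.006); print("shoulder",m.sum(),cv2.minEnclosingCircle(P[m][:,:2].astype(np.float32)))
E
```

```text
[ 0.46294877 -0.05858973  0.15774596]
ring in tray 380 ((0.4880799353122711, -0.3268682360649109), 0.03583325445652008) [0.01483882 0.01948692 0.02244137]
shoulder 122 ((0.4696778655052185, -0.0607752688229084), 0.030023720115423203)
```

View pics/side2.png

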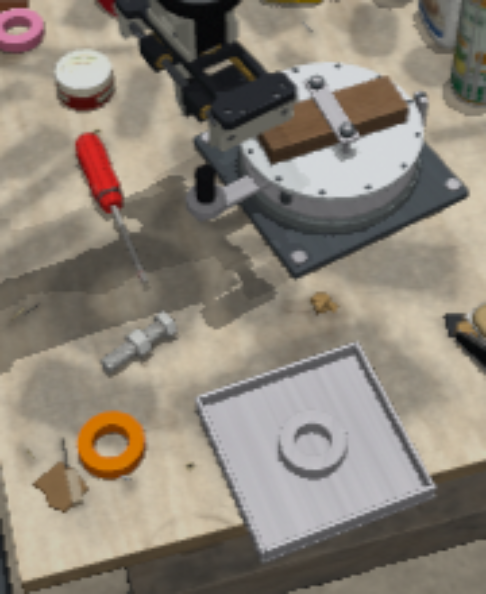

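The ring lies flat in the tray (crop (313,443)). The bare post stands at (205,185) and has not moved visibly. Next I lower the fingers astride the post.

Request:
carry_out:
  rows: [-4,2,0,0,0,0,-30,0,0,0,-30,0,0,0,-20,0,0,0,-14,0,0,0,0,0,0,0,0,0,0,0,0,0,0,0,0,0,0,0,0,0]

```text
clock: 9.2
eef_pos: [0.4593, -0.0556, 0.0644]
ee_rot: [0.0, 0.988, 0.154, 0.001]
ft_force: [0.6, -0.9, 0.4]
opening: 0.0406
grip_force: 0.0
```

Request:
carry_out:
  rows: [0,0,0,0,0,0,0,0,0,0,0,0,0,0,0,0,0,0,0,0,0,0,0,0,0,0,0,0,0,0,0,0,0,0,0,0,0,0,0,0]
  claw: 23

```text
clock: 10.2
eef_pos: [0.4588, -0.0555, 0.0637]
ee_rot: [0.0, 0.988, 0.154, -0.0]
ft_force: [-0.0, -0.8, -0.2]
opening: 0.0228
grip_force: 0.3
```

```bash
cat > arc.py <<'E'
# print relative arc steps (mm) for lever azimuth list (deg); handle radius 150
import sys,numpy as np
a=np.radians([float(t) for t in sys.argv[1:]])
p=150*np.c_[np.cos(a),np.sin(a)]; print(np.round(p+[603.6,-10.2],1).tolist()); print(np.round(np.diff(p,axis=0),1).tolist())
E
python3 arc.py 198 196 194 192 190 188 186 184 182 180 178 176 174 172; python3 -c "
from h import *
s=r.read_state();print(s['eef_pos'],s['ft_force'],s['opening'],s['grip_force'])"
```

```text
[[460.9, -56.6], [459.4, -51.5], [458.1, -46.5], [456.9, -41.4], [455.9, -36.2], [455.1, -31.1], [454.4, -25.9], [454.0, -20.7], [453.7, -15.4], [453.6, -10.2], [453.7, -5.0], [454.0, 0.3], [454.4, 5.5], [455.1, 10.7]]
[[-1.5, 5.0], [-1.4, 5.1], [-1.2, 5.1], [-1.0, 5.1], [-0.8, 5.2], [-0.6, 5.2], [-0.5, 5.2], [-0.3, 5.2], [-0.1, 5.2], [0.1, 5.2], [0.3, 5.2], [0.5, 5.2], [0.6, 5.2]]
[ 0.45884097 -0.05545187  0.06374453] [-0.02746717 -0.77944322 -0.23583219] 0.022817054132225 0.26966953184455633
```

Request:
carry_out:
  rows: [-0.4,1.3,0,-0.5,-0.4,1.3,0,-0.5,-0.4,1.3,0,-0.5,-0.3,1.3,0,-0.5,-0.3,1.3,0,-0.5,-0.3,1.3,0,-0.5,0,0,0,0,0,0,0,0,0,0,0,0,0,0,0,0]

```text
clock: 11.2
eef_pos: [0.4568, -0.0476, 0.0637]
ee_rot: [-0.0, 0.992, 0.128, 0.0]
ft_force: [-0.3, 0.0, -0.0]
opening: 0.0231
grip_force: 0.0
```

Request:
carry_out:
  rows: [-0.3,1.3,0,-0.5,-0.3,1.3,0,-0.5,-0.3,1.3,0,-0.5,-0.3,1.3,0,-0.5,-0.3,1.3,0,-0.5,-0.2,1.3,0,-0.5,-0.2,1.3,0,-0.5,-0.2,1.3,0,-0.5,0,0,0,0,0,0,0,0]

```text
clock: 12.2
eef_pos: [0.4548, -0.0371, 0.0638]
ee_rot: [-0.0, 0.996, 0.094, 0.0]
ft_force: [0.9, -0.1, 0.7]
opening: 0.0229
grip_force: 0.0
```

Request:
carry_out:
  rows: [-0.2,1.3,0,-0.5,-0.2,1.3,0,-0.5,-0.2,1.3,0,-0.5,-0.2,1.3,0,-0.5,-0.2,1.3,0,-0.5,-0.2,1.3,0,-0.5,-0.1,1.3,0,-0.5,-0.1,1.3,0,-0.5,-0.1,1.3,0,-0.5,-0.1,1.3,0,-0.5]

```text
clock: 13.2
eef_pos: [0.453, -0.0242, 0.0637]
ee_rot: [0.0, 0.999, 0.05, -0.0]
ft_force: [-0.2, -2.2, -0.0]
opening: 0.0228
grip_force: 1.0
```

Request:
carry_out:
  rows: [-0.1,1.3,0,-0.5,-0.1,1.3,0,-0.5,-0.1,1.3,0,-0.5,-0.1,1.3,0,-0.5,-0.1,1.3,0,-0.5,0,1.3,0,-0.5,0,1.3,0,-0.5,0,1.3,0,-0.5,0,1.3,0,-0.5,0,1.3,0,-0.5]

```text
clock: 14.2
eef_pos: [0.4524, -0.011, 0.0637]
ee_rot: [-0.0, 1.0, 0.006, -0.0]
ft_force: [-0.2, -1.8, -0.2]
opening: 0.0228
grip_force: 0.3
```

Request:
carry_out:
  rows: [0,1.3,0,-0.5,0,1.3,0,-0.5,0,1.3,0,-0.5,0,1.3,0,-0.5,0.1,1.3,0,-0.5,0.1,1.3,0,-0.5,0.1,1.3,0,-0.5,0.1,1.3,0,-0.5,0.1,1.3,0,-0.5,0.1,1.3,0,-0.5]

```text
clock: 15.2
eef_pos: [0.4531, 0.0019, 0.0637]
ee_rot: [0.0, 0.999, -0.037, -0.0]
ft_force: [0.7, -0.2, 0.0]
opening: 0.0233
grip_force: 0.3
```

Request:
carry_out:
  rows: [0.1,1.3,0,-0.5,0.1,1.3,0,-0.5,0.1,1.3,0,-0.5,0.1,1.3,0,-0.5,0.1,1.3,0,-0.5,0.2,1.3,0,-0.5,0.2,1.3,0,-0.5,0.2,1.3,0,-0.5,0.2,1.3,0,-0.5,0.2,1.3,0,-0.5]

```text
clock: 16.2
eef_pos: [0.4547, 0.0149, 0.0637]
ee_rot: [0.0, 0.997, -0.081, -0.0]
ft_force: [0.4, -0.2, 0.1]
opening: 0.023
grip_force: 0.3
```

Request:
carry_out:
  rows: [0.2,1.3,0,-0.5,0.2,1.3,0,-0.5,0.2,1.3,0,-0.5,0.3,1.3,0,-0.5,0.3,1.3,0,-0.5,0.3,1.3,0,-0.5,0.3,1.3,0,-0.5,0.3,1.3,0,-0.5,0,0,0,0,0,0,0,0]

```text
clock: 17.2
eef_pos: [0.4567, 0.0253, 0.0637]
ee_rot: [-0.0, 0.993, -0.115, -0.0]
ft_force: [0.4, 0.3, 0.5]
opening: 0.023
grip_force: 0.0
```

Request:
carry_out:
  rows: [0.3,1.3,0,-0.5,0.3,1.3,0,-0.5,0.3,1.3,0,-0.5,0.3,1.3,0,-0.5,0.3,1.3,0,-0.5,0.4,1.3,0,-0.5,0.4,1.3,0,-0.5,0.4,1.3,0,-0.5,0,0,0,0,0,0,0,0]

```text
clock: 18.2
eef_pos: [0.4585, 0.031, 0.0636]
ee_rot: [0.003, 0.988, -0.152, -0.001]
ft_force: [-1.6, -18.0, 5.3]
opening: 0.0229
grip_force: 8.7
```

```bash
python3 - <<'E'
from h import *
s=r.read_state(); print(s["eef_pos"],s["ft_force"])
c,P=cam("side"); cv2.imwrite("pics/side3.png",cv2.resize(c["color"][150:290,190:370],None,fx=4,fy=4,interpolation=cv2.INTER_CUBIC))
E
```

```text
[0.4585342  0.03098971 0.06357622] [ -1.60344364 -17.99238292   5.30547941]
```

View pics/side3.png

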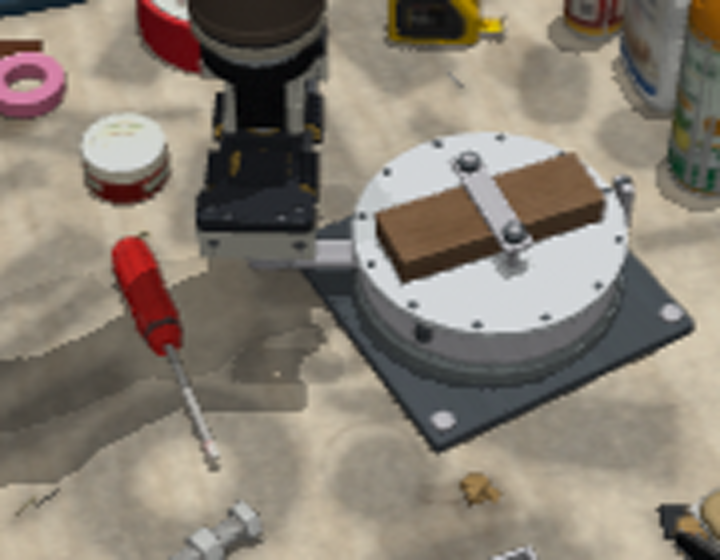

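The picture shows the lever arm turned toward the robot, handle under the gripper (crop (260,240)), plate marks unmoved. The force reads 18 N for 4.7 mm of overrun, so this is the back stop, with about 4 N/mm compliance.

```bash
python3 arc.py $(python3 -c "
a=[162.3+2.3*i for i in range(17)]+[200.6,202.1,203.6,205.1]
print(*a)"); python3 arc.py $(seq 205.1 0.6 211.1)
```

```text
[[460.7, 35.4], [459.0, 29.6], [457.5, 23.8], [456.3, 17.9], [455.2, 12.0], [454.5, 6.0], [453.9, 0.0], [453.7, -6.0], [453.6, -12.0], [453.8, -18.1], [454.2, -24.1], [454.9, -30.0], [455.8, -36.0], [457.0, -41.9], [458.4, -47.8], [460.0, -53.6], [461.9, -59.3], [463.2, -63.0], [464.6, -66.6], [466.1, -70.3], [467.8, -73.8]]
[[-1.7, -5.8], [-1.5, -5.8], [-1.2, -5.9], [-1.0, -5.9], [-0.8, -6.0], [-0.5, -6.0], [-0.3, -6.0], [-0.0, -6.0], [0.2, -6.0], [0.4, -6.0], [0.7, -6.0], [0.9, -6.0], [1.2, -5.9], [1.4, -5.9], [1.6, -5.8], [1.9, -5.7], [1.3, -3.7], [1.4, -3.7], [1.5, -3.6], [1.6, -3.6]]
[[467.8, -73.8], [468.4, -75.2], [469.1, -76.7], [469.8, -78.1], [470.5, -79.5], [471.3, -80.9], [472.0, -82.2], [472.8, -83.6], [473.6, -85.0], [474.4, -86.3], [475.2, -87.7]]
[[0.7, -1.4], [0.7, -1.4], [0.7, -1.4], [0.7, -1.4], [0.7, -1.4], [0.7, -1.4], [0.8, -1.4], [0.8, -1.4], [0.8, -1.4], [0.8, -1.3]]
```

Request:
carry_out:
  rows: [-1.7,-5.8,0,2.3,-1.5,-5.8,0,2.3,-1.2,-5.9,0,2.3,-1.0,-5.9,0,2.3,-0.8,-6,0,2.3,-0.5,-6,0,2.3,-0.3,-6,0,2.3,0,-6,0,2.3,0.2,-6,0,2.3,0.4,-6,0,2.3]

```text
clock: 19.25
eef_pos: [0.4529, -0.023, 0.0637]
ee_rot: [-0.0, 0.999, 0.051, -0.0]
ft_force: [-1.2, 2.8, 0.5]
opening: 0.023
grip_force: 1.6
```

Request:
carry_out:
  rows: [0.7,-6,0,2.3,0.9,-6,0,2.3,1.2,-5.9,0,2.3,1.4,-5.9,0,2.3,1.6,-5.8,0,2.3,1.9,-5.7,0,2.3,1.3,-3.7,0,1.5,1.4,-3.7,0,1.5,0,0,0,0,0,0,0,0]

```text
clock: 20.25
eef_pos: [0.4635, -0.0666, 0.0637]
ee_rot: [0.0, 0.981, 0.195, -0.0]
ft_force: [-0.4, -0.2, -0.7]
opening: 0.023
grip_force: 0.5
```

Request:
carry_out:
  rows: [0.9,-2.2,0,0.9,0.9,-2.2,0,0.9,0.9,-2.2,0,0.9,1.0,-2.1,0,0.9,1.0,-2.1,0,0.9,1.1,-2.1,0,0.9,1.1,-2.1,0,0.9,1.1,-2.1,0,0.9,0,0,0,0,0,0,0,0]

```text
clock: 21.25
eef_pos: [0.4717, -0.084, 0.0638]
ee_rot: [0.0, 0.967, 0.257, 0.0]
ft_force: [-0.1, 1.4, 0.7]
opening: 0.0228
grip_force: 0.5
```

```bash
cat > st.py <<'E'
from h import *
s=r.read_state(); p=s["eef_pos"]-[.6036,-.0102,0]; print(s["eef_pos"],s["ft_force"],np.hypot(*p[:2]),np.degrees(np.arctan2(p[1],p[0]))%360)
E
python3 st.py
```

```text
[ 0.4716944  -0.08399024  0.06383654] [-0.1132336   1.38220411  0.68913958] 0.15114260642098862 209.22339328766273
```

Request:
carry_out:
  rows: [0.7,-1.1,0,0.5,0.7,-1.1,0,0.5,0.7,-1.1,0,0.5,0.7,-1.1,0,0.5,0.7,-1.1,0,0.5,0.7,-1.1,0,0.5,0,0,0,0,0,0,0,0,0,0,0,0,0,0,0,0]

```text
clock: 22.25
eef_pos: [0.4729, -0.0853, 0.0635]
ee_rot: [-0.003, 0.959, 0.284, -0.002]
ft_force: [-9.6, 20.0, 11.2]
opening: 0.0232
grip_force: 11.2
```

```bash
python3 st.py; python3 - <<'E'
from h import *
c,P=cam("side"); cv2.imwrite("pics/side4.png",cv2.resize(c["color"][150:290,190:370],None,fx=4,fy=4,interpolation=cv2.INTER_CUBIC))
E
```

```text
[ 0.47290016 -0.08529151  0.06351971] [-9.59525613 19.99840975 11.16464321] 0.1507354721150066 209.87883480686722
```

View pics/side4.png

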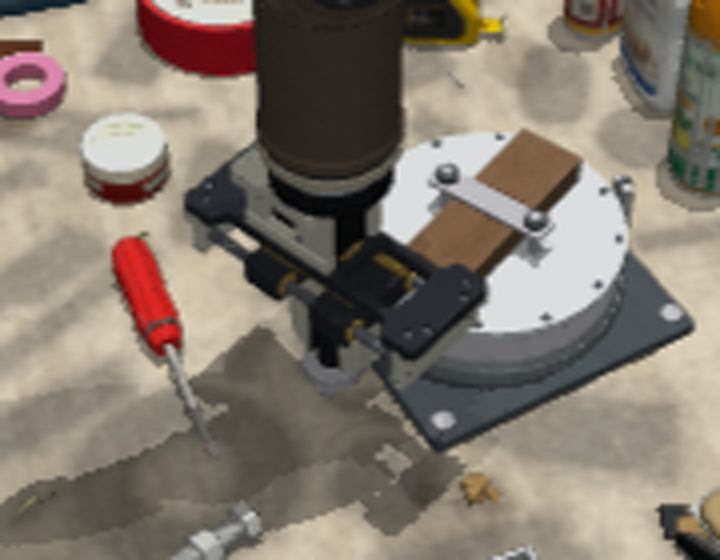

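The picture shows the lever at its front stop, handle at crop (335,350). The strip and clamp have turned about 30° counter-clockwise, so stroke 1 is done.

```bash
python3 - <<'E'
import numpy as np
def go(a0,steps):
    a=np.radians(a0+np.r_[0,np.cumsum(steps)]); p=np.round(150.9*np.c_[np.cos(a),np.sin(a)],1)
    d=np.round(np.diff(p,axis=0),1)
    for k in range(0,len(d),10): print([float(x) for (a,b),s in zip(d[k:k+10],steps[k:k+10]) for x in (a,b,0,s)])
go(212.2,[-2.6]*10+[-2.4]*7+[-1.3]*3+[-.6]*5+[0]*5)
go(162.5,[2.3]*10+[2.4]*7+[1.5]*3+[.9]*6+[0]*4)
E
```

```text
[-3.5, 5.9, 0.0, -2.6, -3.3, 6.0, 0.0, -2.6, -2.9, 6.2, 0.0, -2.6, -2.7, 6.3, 0.0, -2.6, -2.4, 6.4, 0.0, -2.6, -2.1, 6.5, 0.0, -2.6, -1.8, 6.6, 0.0, -2.6, -1.5, 6.7, 0.0, -2.6, -1.2, 6.7, 0.0, -2.6, -0.9, 6.8, 0.0, -2.6]
[-0.6, 6.3, 0.0, -2.4, -0.3, 6.3, 0.0, -2.4, 0.0, 6.3, 0.0, -2.4, 0.3, 6.3, 0.0, -2.4, 0.5, 6.3, 0.0, -2.4, 0.7, 6.3, 0.0, -2.4, 1.1, 6.3, 0.0, -2.4, 0.6, 3.3, 0.0, -1.3, 0.8, 3.4, 0.0, -1.3, 0.8, 3.3, 0.0, -1.3]
[0.4, 1.5, 0.0, -0.6, 0.4, 1.5, 0.0, -0.6, 0.5, 1.6, 0.0, -0.6, 0.4, 1.5, 0.0, -0.6, 0.5, 1.5, 0.0, -0.6, 0.0, 0.0, 0.0, 0.0, 0.0, 0.0, 0.0, 0.0, 0.0, 0.0, 0.0, 0.0, 0.0, 0.0, 0.0, 0.0, 0.0, 0.0, 0.0, 0.0]
[-1.7, -5.8, 0.0, 2.3, -1.5, -5.9, 0.0, 2.3, -1.2, -5.9, 0.0, 2.3, -1.0, -6.0, 0.0, 2.3, -0.8, -6.0, 0.0, 2.3, -0.5, -6.1, 0.0, 2.3, -0.3, -6.0, 0.0, 2.3, 0.0, -6.1, 0.0, 2.3, 0.2, -6.0, 0.0, 2.3, 0.5, -6.1, 0.0, 2.3]
[0.7, -6.2, 0.0, 2.4, 1.0, -6.3, 0.0, 2.4, 1.3, -6.2, 0.0, 2.4, 1.5, -6.1, 0.0, 2.4, 1.8, -6.1, 0.0, 2.4, 2.0, -6.0, 0.0, 2.4, 2.3, -5.9, 0.0, 2.4, 1.5, -3.6, 0.0, 1.5, 1.7, -3.6, 0.0, 1.5, 1.7, -3.5, 0.0, 1.5]
[1.1, -2.1, 0.0, 0.9, 1.1, -2.1, 0.0, 0.9, 1.2, -2.1, 0.0, 0.9, 1.1, -2.1, 0.0, 0.9, 1.3, -2.0, 0.0, 0.9, 1.2, -2.0, 0.0, 0.9, 0.0, 0.0, 0.0, 0.0, 0.0, 0.0, 0.0, 0.0, 0.0, 0.0, 0.0, 0.0, 0.0, 0.0, 0.0, 0.0]
```

Request:
carry_out:
  rows: [-3.5,5.9,0,-2.6,-3.3,6,0,-2.6,-2.9,6.2,0,-2.6,-2.7,6.3,0,-2.6,-2.4,6.4,0,-2.6,-2.1,6.5,0,-2.6,-1.8,6.6,0,-2.6,-1.5,6.7,0,-2.6,-1.2,6.7,0,-2.6,-0.9,6.8,0,-2.6]

```text
clock: 23.3
eef_pos: [0.4536, -0.0269, 0.0639]
ee_rot: [0.001, 0.998, 0.058, 0.0]
ft_force: [0.5, -2.0, 0.7]
opening: 0.0225
grip_force: 1.1
```

Request:
carry_out:
  rows: [-0.6,6.3,0,-2.4,-0.3,6.3,0,-2.4,0,6.3,0,-2.4,0.3,6.3,0,-2.4,0.5,6.3,0,-2.4,0.7,6.3,0,-2.4,1.1,6.3,0,-2.4,0.6,3.3,0,-1.3,0.8,3.4,0,-1.3,0.8,3.3,0,-1.3]

```text
clock: 24.3
eef_pos: [0.4576, 0.0278, 0.0639]
ee_rot: [0.0, 0.993, -0.122, 0.0]
ft_force: [0.2, -0.0, 1.0]
opening: 0.0233
grip_force: 0.3
```

Request:
carry_out:
  rows: [0.4,1.5,0,-0.6,0.4,1.5,0,-0.6,0.5,1.6,0,-0.6,0.4,1.5,0,-0.6,0.5,1.5,0,-0.6,0,0,0,0,0,0,0,0,0,0,0,0,0,0,0,0,0,0,0,0]

```text
clock: 25.3
eef_pos: [0.4586, 0.0309, 0.0636]
ee_rot: [0.002, 0.989, -0.149, -0.001]
ft_force: [-1.5, -17.8, 6.3]
opening: 0.0229
grip_force: 8.4
```

Back stop felt again at the same place, so I swing forward.

Request:
carry_out:
  rows: [-1.7,-5.8,0,2.3,-1.5,-5.9,0,2.3,-1.2,-5.9,0,2.3,-1.0,-6,0,2.3,-0.8,-6,0,2.3,-0.5,-6.1,0,2.3,-0.3,-6,0,2.3,0,-6.1,0,2.3,0.2,-6,0,2.3,0.5,-6.1,0,2.3]

```text
clock: 26.3
eef_pos: [0.4529, -0.0237, 0.0637]
ee_rot: [-0.0, 0.999, 0.054, -0.0]
ft_force: [-0.6, 2.6, 0.6]
opening: 0.0229
grip_force: 1.6
```

Request:
carry_out:
  rows: [0.7,-6.2,0,2.4,1.0,-6.3,0,2.4,1.3,-6.2,0,2.4,1.5,-6.1,0,2.4,1.8,-6.1,0,2.4,2.0,-6,0,2.4,2.3,-5.9,0,2.4,1.5,-3.6,0,1.5,1.7,-3.6,0,1.5,1.7,-3.5,0,1.5]

```text
clock: 27.3
eef_pos: [0.4683, -0.0778, 0.0636]
ee_rot: [-0.0, 0.971, 0.237, -0.0]
ft_force: [-2.8, 2.3, 2.5]
opening: 0.0234
grip_force: 1.6
```

Request:
carry_out:
  rows: [1.1,-2.1,0,0.9,1.1,-2.1,0,0.9,1.2,-2.1,0,0.9,1.1,-2.1,0,0.9,1.3,-2,0,0.9,1.2,-2,0,0.9,0,0,0,0,0,0,0,0,0,0,0,0,0,0,0,0]

```text
clock: 28.3
eef_pos: [0.4728, -0.0854, 0.0634]
ee_rot: [-0.003, 0.959, 0.284, -0.002]
ft_force: [-12.2, 19.3, 12.3]
opening: 0.0235
grip_force: 11.6
```

```bash
python3 st.py
```

```text
[ 0.47277508 -0.08543148  0.06339311] [-12.22912161  19.33594524  12.33056001] 0.15091367203191988 209.90125630281725
```

Front stop felt, end of stroke 2. Next is the third stroke.

Request:
carry_out:
  rows: [-3.5,5.9,0,-2.6,-3.3,6,0,-2.6,-2.9,6.2,0,-2.6,-2.7,6.3,0,-2.6,-2.4,6.4,0,-2.6,-2.1,6.5,0,-2.6,-1.8,6.6,0,-2.6,-1.5,6.7,0,-2.6,-1.2,6.7,0,-2.6,-0.9,6.8,0,-2.6]

```text
clock: 29.3
eef_pos: [0.4543, -0.0267, 0.064]
ee_rot: [0.0, 0.998, 0.058, 0.001]
ft_force: [0.6, -2.2, -0.4]
opening: 0.023
grip_force: 1.2
```

Request:
carry_out:
  rows: [-0.6,6.3,0,-2.4,-0.3,6.3,0,-2.4,0,6.3,0,-2.4,0.3,6.3,0,-2.4,0.5,6.3,0,-2.4,0.7,6.3,0,-2.4,1.1,6.3,0,-2.4,0.6,3.3,0,-1.3,0.8,3.4,0,-1.3,0.8,3.3,0,-1.3]

```text
clock: 30.3
eef_pos: [0.4577, 0.0279, 0.0638]
ee_rot: [0.0, 0.993, -0.122, 0.0]
ft_force: [0.9, -1.5, -0.4]
opening: 0.023
grip_force: 0.3
```

Request:
carry_out:
  rows: [0.4,1.5,0,-0.6,0.4,1.5,0,-0.6,0.5,1.6,0,-0.6,0.4,1.5,0,-0.6,0.5,1.5,0,-0.6,0,0,0,0,0,0,0,0,0,0,0,0,0,0,0,0,0,0,0,0]

```text
clock: 31.3
eef_pos: [0.4587, 0.0309, 0.0636]
ee_rot: [0.002, 0.989, -0.149, -0.001]
ft_force: [-0.4, -17.9, 5.3]
opening: 0.023
grip_force: 8.4
```

```bash
python3 st.py; python3 - <<'E'
from h import *
c,P=cam("side"); cv2.imwrite("pics/side5.png",cv2.resize(c["color"][150:290,190:370],None,fx=4,fy=4,interpolation=cv2.INTER_CUBIC))
E
```

```text
[0.45866239 0.0308701  0.0636316 ] [ -0.43511672 -17.91602114   5.3009609 ] 0.1506441645643618 164.17918141392886
```

View pics/side5.png

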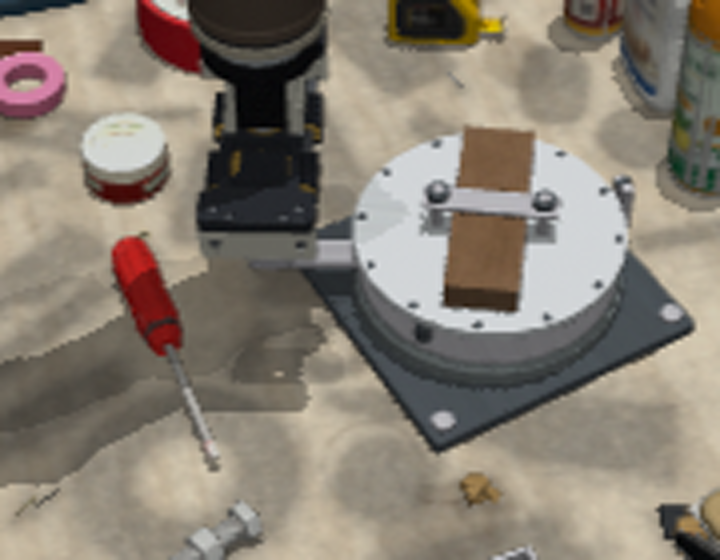

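The strip now runs from (500,130) to (480,300) and has turned about 60° in all, so two notches are done and the lever is at the back stop. Last forward swing.

Request:
carry_out:
  rows: [-1.7,-5.8,0,2.3,-1.5,-5.9,0,2.3,-1.2,-5.9,0,2.3,-1.0,-6,0,2.3,-0.8,-6,0,2.3,-0.5,-6.1,0,2.3,-0.3,-6,0,2.3,0,-6.1,0,2.3,0.2,-6,0,2.3,0.5,-6.1,0,2.3]

```text
clock: 32.35
eef_pos: [0.4529, -0.0237, 0.0637]
ee_rot: [-0.0, 0.999, 0.054, -0.0]
ft_force: [-2.0, 2.7, 0.4]
opening: 0.0231
grip_force: 1.6
```

Request:
carry_out:
  rows: [0.7,-6.2,0,2.4,1.0,-6.3,0,2.4,1.3,-6.2,0,2.4,1.5,-6.1,0,2.4,1.8,-6.1,0,2.4,2.0,-6,0,2.4,2.3,-5.9,0,2.4,1.5,-3.6,0,1.5,1.7,-3.6,0,1.5,1.7,-3.5,0,1.5]

```text
clock: 33.35
eef_pos: [0.4683, -0.0778, 0.0636]
ee_rot: [-0.0, 0.971, 0.237, -0.0]
ft_force: [-2.6, 1.4, 2.5]
opening: 0.0231
grip_force: 1.6
```

Request:
carry_out:
  rows: [1.1,-2.1,0,0.9,1.1,-2.1,0,0.9,1.2,-2.1,0,0.9,1.1,-2.1,0,0.9,1.3,-2,0,0.9,1.2,-2,0,0.9,0,0,0,0,0,0,0,0,0,0,0,0,0,0,0,0]

```text
clock: 34.35
eef_pos: [0.4728, -0.0854, 0.0634]
ee_rot: [-0.003, 0.959, 0.284, -0.002]
ft_force: [-12.7, 20.1, 13.5]
opening: 0.0233
grip_force: 11.6
```

Request:
carry_out:
  rows: [-1,1.7,0,0,-1,1.7,0,0,-1,1.6,0,0,0,0,0,0,0,0,0,0,0,0,0,0,0,0,0,0,0,0,0,0,0,0,0,0,0,0,0,0]
  claw: 40

```text
clock: 35.35
eef_pos: [0.4727, -0.0852, 0.0637]
ee_rot: [0.0, 0.959, 0.282, 0.0]
ft_force: [0.1, 0.5, -0.2]
opening: 0.0401
grip_force: 0.0
```

Request:
carry_out:
  rows: [0,0,10,0,0,0,20,0,0,0,30,0,0,0,40,0,0,0,40,0,-10,-40,0,0,-10,-40,0,0,-10,-40,0,0,-10,-40,0,0,0,0,0,0]

```text
clock: 36.35
eef_pos: [0.4303, -0.2512, 0.2043]
ee_rot: [0.001, 0.961, 0.278, -0.001]
ft_force: [-0.5, 0.2, 0.3]
opening: 0.0401
grip_force: 0.0
```

```bash
python3 st.py; python3 - <<'E'
from h import *
c,P=cam("top"); cv2.imwrite("pics/top6.png",c["color"])
E
```

```text
[ 0.43032267 -0.25118467  0.20433239] [-0.46579871  0.24922396  0.27306048] 0.29681415556499247 234.2824000235405
```

View pics/top6.png

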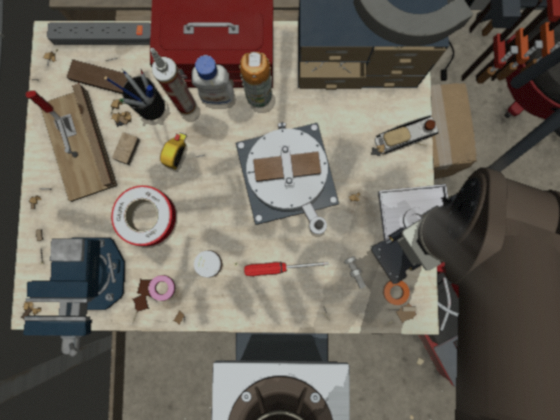

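The strip now lies along (253,170)–(320,163), 90° on from the start. The lever rests at its front stop (316,226), the ring is in the tray (about (412,215)), and the bystanders are unmoved. The gripper is free, so I hand in.

```bash
python3 -c "
from workcell import r
print(r.job_done())"
```

```text
the job is handed in; nothing more can be done
None
```

The job is handed in at about 36 s: the ring lies flat in the steel tray, the plate has turned on three notches (90° in the last picture), the stops were felt at roughly 18–27 N, and the other things on the bench stand where they were; no verdict was returned.

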